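# Swap the plug-in card of a calibration mainframe

### The arm

A 7-joint arm with a two-finger parallel gripper is mounted at the origin on the work surface. World frame = base frame: x ahead of the robot, y to its left, z up, the work surface at z = 0. Lengths are in m, angles in rad, forces in N, time in s.
With the tool pointing down it reaches from about 0.425 to 0.925 m from the base axis. Payload 6.8 kg.
Tool frame: the origin (TCP) lies on the mounting face of the last link; the fingertips stand 173 mm ahead of it and the grasp point (between the pads) lies 155 mm ahead of it; z points along the fingers, y is the line along which they close (so a half turn about z gives the same grasp; the last joint's range is limited). The gripper opens to 85 mm and grips with 20 to 120 N. Pads are 22 mm wide; open, the fingers measure 114 mm over their backs; the gripper's body (76 mm by 85 mm) begins 54 mm behind the grasp point. The pads swing forward as they close: fully open they stand 13 mm farther back than shut.
Start: joints at [1.059, 0.477, 0.022, 1.555, -0.011, 1.109, -0.083], TCP at [0.265, -0.621, 0.405] pointing down, gripper open.
Joint ranges: [-2.96, 2.96], [-0.34, 2.1], [-1.41, 1.46], [0.24, 2.44], [-1.37, 4.51], [0.17, 1.92], [-2.96, 2.96]. Speed limits (rad/s): [2.39, 2.39, 3.14, 3.14, 3.14, 3.14, 3.14].

### API

Orientations are given as a rotation vector (axis times angle).
In Python, from bench import r gives the robot as it stands.
- The arm moves only by the tool carry_out, never from a script. Its argument "moves" is a list of rows, each a list of 5 numbers: the shift along the tool's x, y, z in m, then the turn about the tool's z in rad, then the finger opening in m, from 0 to 0.0854. In form: [[dx, dy, dz, roll, claw], ...]. A call has exactly 8 rows; each row is the pose to reach, as a shift and turn from the pose commanded when the call began, along the tool's axes at that moment; what a row does not reach only later rows make up. A row lasts 1/10 s, in which the tool goes at most 50 mm and 8.59 degrees, less where a joint would pass 70% of its speed; a pose out of reach is approached as far as the arm can. A call with a gripper value outside its range is refused whole. The fingers move at their own pace and stop on an object; "force" is the grip in N (left out, the last holds). Time passes only in rows, so rows that repeat a pose let the fingers close, or fill a call up. It gives the time, the measured TCP pose, the force, the opening and the grip force at its end, in the units of the state.
- r.get_obs(): the state, without advancing time (a new reading comes with each control period).
- r.grab_frame(name): name is "scene" or "top"; returns the picture (400x640x3 uint8, red, green, blue); there is no depth.
- r.calibration(name): a dict with "fx", "fy", "cx", "cy" (pixels), "rvec" (rotation vector, rad) and "tvec" (3), from world to camera coordinates, as OpenCV has them. Camera axes: x right, y down, z forward; pixel columns grow to the right and rows downward; lengths in m; the calibration is good to about 2 mm. A picture is of the moment at which its call begins. calibration takes no time and is no camera call.
- r.hand_in(): hands the job in; it is judged then, once.
The state is a dict: "clock": time; "joints": joint angles; "qvel": joint speeds; "tau": joint torques, N m; "tcp_pos": TCP position; "orientation": TCP orientation; "contact_force": force on the tool from outside, world axes, zero at the start; "moment": the same for the moment, N m; "grip_width": finger opening in m; "gripper_force": force on a finger pad.
Only numpy, scipy, OpenCV 4.12 (cv2) and the standard library are available. Lean on these libraries where they do the work, as an engineer would, in place of code of your own. Each camera call takes 0.05 s, during which the arm holds its last target. There are 200 camera calls.

### The job

Change the plug-in card of the open mainframe: draw out the old card, the tall one with the pull tab, and stand it on its edge in the empty bay of the grey card stand. Then take the new card, which has tipped over in the stand's end bay, bring it upright and slide it fully home in the slot the old card came from. Set the cards down rather than dropping them, let go of both, and leave everything else where it is.

Things in the scene. Friction and masses are not known exactly. Their poses are not given: they have to be found in the camera images.
- mainframe: Beige fixed case (all sizes here in mm), open on top, left or right. Origin: bench level under the slot field's centre. x -95 to +155, y -100 to +100, top z 90. Opening x +-61.5, y +-78; four slots along x at y -60, -20, 20, 60, floor z 30. One holds the old card, three hold low fixed modules (top z 102, no tabs). Front is -x.
- slot: The old card's slot as a fixed frame: origin at the centre of its floor (30 above the bench), x along, y across, z up. 10.5 wide, 123 long, so a card has 1.25 play each side, 1.5 each end. Guides 28 long at both ends up to z 55, flared lips to z 63; opening's ends bevelled. Fully home: card bottom on the floor.
- stand: Grey fixed card stand 150 (x) x 164 (y). Origin: on the bench under its centre. Floor z 8; dividers 4 thick along x, top z 78, at y -80, -40, 0, 40, 80: four bays 36 wide; end lips at x +-68, top z 22. The new card leans in the bay at y +60; two low modules and the empty bay share y -60, -20, 20 in any order.
- bay: The empty bay of the stand, as a frame: origin at the centre of its floor (8 above the bench), with a dark liner; x along the bay, y across (36 wide, walls 70 high), z up, 132 long between the end lips.
- old_card: Aluminium slab 120 (x) x 8 (y) x 90 tall (z) with a grey pull tab on top in the same plane (60 x 8, z 90 to 125, centred; grip it across the 8). 0.17 to 0.35 kg. Origin: centre of its bottom edge, z towards the tab. Works either way round. At the start it stands fully home and upright in the mainframe's slot.
- new_card: Aluminium slab 120 (x) x 8 (y) x 90 tall (z) with a grey pull tab on top in the same plane (60 x 8, z 90 to 125, centred; grip it across the 8). 0.17 to 0.35 kg. Origin: centre of its bottom edge, z towards the tab. Works either way round. At the start it leans 0.39 rad in the stand's end bay, top over the outer divider towards the stand's +y.
- relay0: Low beige module in a stand bay, loose, 110 x 22 x 60 tall, origin under its centre. Leave alone.
- relay1: As relay0, in another bay. Leave alone.
- meter: Black panel meter with white dial, 50 x 72 x 72 tall, loose on the mainframe's rear deck (top at 162 above the bench). Leave alone.
- sign: Blank clear sign holder, upright, 50 x 70 x 104 tall, loose on the bench between mainframe and stand. Leave alone.
- screwdriver: Yellow-handled screwdriver, 170 long, lying at the right. Leave alone.
- multimeter: Handheld grey meter lying between mainframe and stand, 150 x 75 x 36 tall. Leave alone.
- spray: Spray can, 52 across, 130 tall, standing far back in the middle. Leave alone.
- fuse_box: Cardboard box 90 x 60 x 45 tall, at the far left of the bench's work area. Leave alone.
- std_resistor: Grey cylinder with two brass terminals, 68 across, 96 tall, at the right. Leave alone.
There are look-alikes about, which are no part of the job. Leave any green or red look-alike of the old_card alone.

How it is judged:
On the way, in this order (a step that is already met when the one before it is completed fails the run):
1. the old card stands in the empty bay of the stand, released (x of old_card in the frame of bay between -0.009 and 0.009 m and y of old_card in the frame of bay between -0.018 and 0.018 m and z of old_card in the frame of bay below 0.006 m and angle between old_card's own z axis and vertical below 0.5 rad and linear speed of old_card below 0.02 m/s and angular speed of old_card below 0.2 rad/s and contact force between old_card and the fingers below 0.05 N), for 0.2 s.
2. the new card is fully home in the slot, released (horizontal distance between new_card and slot below 0.005 m and z of new_card in the frame of slot between -0.003 and 0.003 m and angle between the z axis of new_card and the z axis of slot, either way round below 0.05 rad and angle between the x axis of new_card and the x axis of slot, either way round below 0.04 rad and linear speed of new_card below 0.02 m/s and contact force between new_card and the fingers below 0.05 N), for 0.2 s.
At the end, for the whole second after the job is handed in: New card in the old one's slot: bottom within 3 mm of its floor, centre within 5 mm, upright to 0.05 rad, along the slot to 0.04 rad. Old card on its bottom edge in the once empty bay: within 9 mm along, 18 mm across, under 6 mm up, leaning under 0.5 rad. Both released, at rest (all of step 1 and all of step 2); the robot touches nothing.
It fails at once if a bystander is displaced by more than 20 mm (distance of any of relay0, relay1, meter, sign, screwdriver, multimeter, spray, fuse_box, std_resistor from where it was at the start of the episode above 0.02 m).
It fails at once if the old card is dropped (moves faster than 0.6 m/s while no finger touches it) (linear speed of old_card above 0.6 m/s and contact force between old_card and the fingers below 0.01 N).
It fails at once if the new card is dropped (moves faster than 0.6 m/s while no finger touches it) (linear speed of new_card above 0.6 m/s and contact force between new_card and the fingers below 0.01 N).
It also fails if it takes over 72 s, if anything falls off the work surface, if the arm or the gripper's body presses on something with over 40 N, if the wrist force passes 120 N, or if a joint passes its speed limit or range.

## Working session

There is one attempt and no reset: what is moved stays moved. The work goes in short steps, Python scripts to look and compute and a tool call to move; the robot and the scene stay as the last step left them, time stands still between calls to the robot, and variables do not carry over. Pictures are saved under pics/ and viewed, at most 10 in all, crops included, and the job is handed in when it is done.

Besides the shell and the picture viewer there is one more tool, called after "Emit:" as name(argument=value, ...) on one line, values as JSON. carry_out: Moves the arm, as the interface text tells. Its arguments: {"type":"object","properties":{"moves":{"type":"array","items":{"type":"array","items":{"type":"number"}}},"force":{"type":"number"}},"required":["moves"]}

```bash
mkdir -p pics; ls; python3 - <<'E'
from bench import r
import cv2
for n in("scene","top"):
    im=r.grab_frame(n); cv2.imwrite(f"pics/{n}0.png",im[:,:,::-1]); print(n,r.calibration(n))
print(r.get_obs())
E
```

```text
pics
scene {'fx': 405.5606987621843, 'fy': 405.5606987621843, 'cx': 317.5141474545368, 'cy': 207.14628687592779, 'rvec': array([ 1.35310289,  2.00432058, -1.02419055]), 'tvec': array([ 0.20713273, -0.18996049,  1.67725558])}
top {'fx': 447.3010865699217, 'fy': 447.3010865699217, 'cx': 314.31939349156033, 'cy': 199.2064419747526, 'rvec': array([ 2.17518311, -2.19736924,  0.07374343]), 'tvec': array([-0.00828833,  0.51370234,  1.3454255 ])}
{'clock': 0.1, 'joints': array([ 1.05891817,  0.47772781,  0.02232869,  1.55633045, -0.01150304,
        1.10930904, -0.0830918 ]), 'qvel': array([ 0.00026159, -0.00038392,  0.00135261, -0.00165932,  0.00031631,
        0.00053633, -0.00064657]), 'tau': array([ 3.95550480e-03, -5.97765648e+01,  1.61343846e+00, -2.81955224e+01,
        1.28356920e-02,  4.96500594e-03, -8.32924002e-06]), 'tcp_pos': array([ 0.2651261 , -0.62048839,  0.40382482]), 'orientation': array([-3.07621771e+00, -6.29695838e-01,  6.87628890e-04]), 'contact_force': array([ 0.20719888,  0.30810808, -0.50196149]), 'moment': array([0.02534088, 0.00440956, 0.00786022]), 'gripper_force': 0.0, 'grip_width': 0.08546744829768034}
```

View pics/scene0.png

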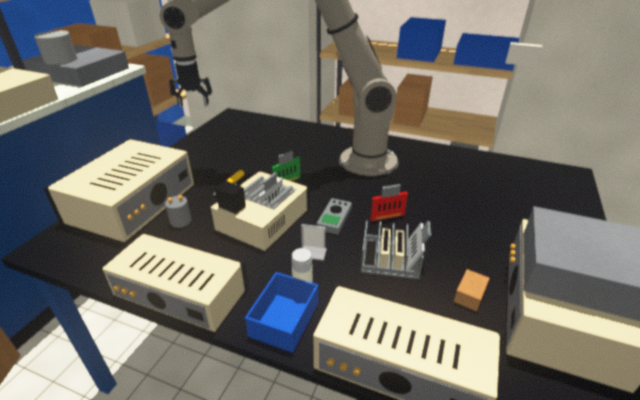

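View pics/top0.png

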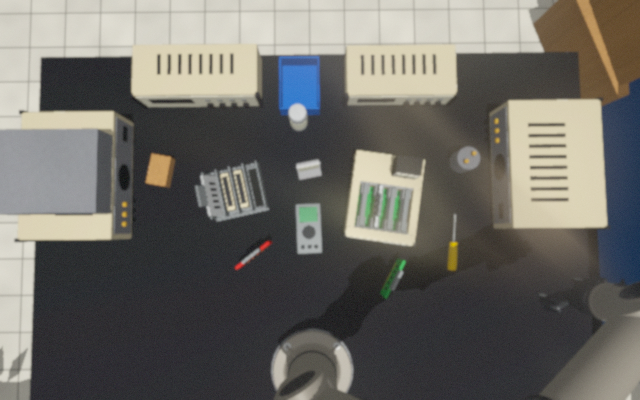

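Look-alikes for the old card: green card on the bench (top 393,278), red card (253,255), the low fixed modules in the mainframe, and the tall tabbed card in it (~375,205). The new card leans in the stand's left end bay (~210,195). I'll check with one close crop.

```bash
python3 - <<'E'
import cv2,numpy as np
t=cv2.imread("pics/top0.png");s=cv2.imread("pics/scene0.png")
R=lambda i,x,y,w,h:cv2.resize(i[y:y+h,x:x+w],(400,300),interpolation=cv2.INTER_CUBIC)
a=np.vstack([np.hstack([R(t,325,142,133,100),R(t,180,142,133,100)]),np.hstack([R(s,205,155,120,90),R(s,345,195,120,90)])])
cv2.imwrite("pics/crop.png",a)
E
```

```text
(no output)
```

View pics/crop.png

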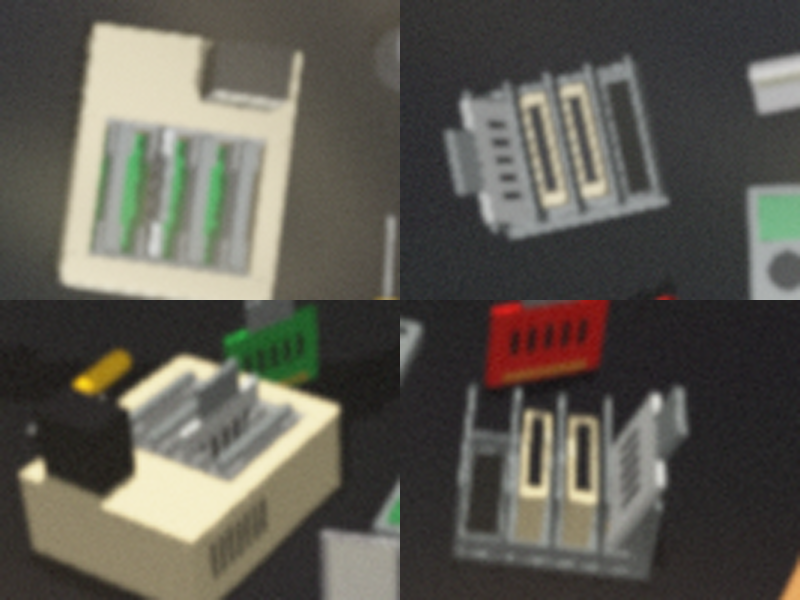

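The crop confirms it. The aluminium card with a grey tab stands in the mainframe's second slot from the left (crop 155,190, top px ~(377,205)). The empty bay is the stand's rightmost (crop 630,130). The new card leans left at (470,160). Next I'll measure finely on averaged, enlarged frames.

```bash
cat > h.py <<'E'
import numpy as np,cv2
from scipy.spatial.transform import Rotation as Ro
from bench import r
def avg(n,k=8): return np.mean([r.grab_frame(n).astype(float) for _ in range(k)],0)
def cam(n):
    c=r.calibration(n);R=Ro.from_rotvec(c['rvec']).as_matrix();t=np.array(c['tvec'])
    return c,R,t
def px2w(n,p,z):
    c,R,t=cam(n);p=np.atleast_2d(p).astype(float);o=-R.T@t
    d=np.c_[(p[:,0]-c['cx'])/c['fx'],(p[:,1]-c['cy'])/c['fy'],np.ones(len(p))]@R
    return o+d*((z-o[2])/d[:,2])[:,None]
def w2px(n,P):
    c,R,t=cam(n);q=np.atleast_2d(P)@R.T+t
    return np.c_[q[:,0]/q[:,2]*c['fx']+c['cx'],q[:,1]/q[:,2]*c['fy']+c['cy']]
def yaw():  # angle of tool x axis in world
    m=Ro.from_rotvec(r.get_obs()['orientation']).as_matrix();return np.arctan2(m[1,0],m[0,0]),m
def go(x,y,z=None,yw=None):  # shift in tool axes to reach world TCP x,y,z, and roll to bring tool y axis to line angle yw
    o=r.get_obs();a,m=yaw();p=o['tcp_pos'];d=np.array([x,y,p[2] if z is None else z])-p
    print('shift',np.round(m.T@d,4),'tcp',np.round(p,4),'yaw',round(a,4),end=' ')
    if yw is not None:
        b=np.arctan2(m[1,1],m[0,1]); e=(b-yw+np.pi/2)%np.pi-np.pi/2; print('roll',round(e,4),end='')
    print()
E
python3 - <<'E'
from h import *
t=avg("top");s=avg("scene");np.save("t0.npy",t);np.save("s0.npy",s)
c,R,tt=cam("top");print("cam",-R.T@tt,"yaw",yaw()[0]); print(yaw()[1].round(3))
def crop(i,x,y,w,h,f):
    a=cv2.resize(i[y:y+h,x:x+w,::-1],None,fx=f,fy=f,interpolation=cv2.INTER_CUBIC)
    a=np.clip(255*(np.clip(a,0,255)/255)**.6,0,255).astype(np.uint8).copy()
    for k in range(0,w,10): cv2.putText(a,str(x+k),(k*f,8),0,.3,(0,255,255)); cv2.line(a,(k*f,9),(k*f,14),(0,255,255))
    for k in range(0,h,10): cv2.putText(a,str(y+k),(0,k*f+3),0,.3,(0,255,255)); cv2.line(a,(20,k*f),(25,k*f),(0,255,255))
    return a
cv2.imwrite("pics/big.png",np.hstack([crop(t,188,155,88,70,4),crop(t,340,145,98,70,4)]).copy()) if 0 else None
cv2.imwrite("pics/stand.png",crop(t,190,155,85,70,9)); cv2.imwrite("pics/main.png",crop(t,342,146,86,74+26,6))
E
```

```text
cam [ 0.42065811 -0.01412155  1.37730748] yaw 0.403729654827834
[[ 0.92   0.393  0.   ]
 [ 0.393 -0.92  -0.   ]
 [ 0.     0.    -1.   ]]
```

View pics/stand.png

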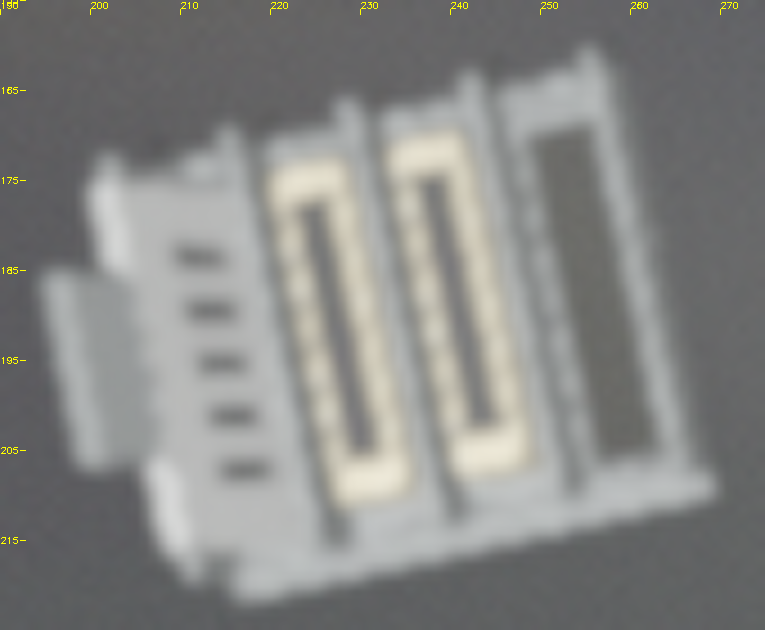

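View pics/main.png

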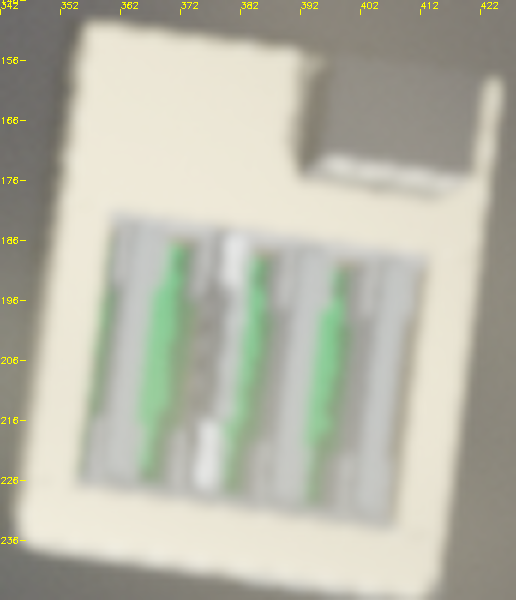

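Stand: liner corners are near (249,169), (256,168), (263.5,206), (257,207). The tab of the new card is at (195–205, 185–207), and divider top ends are at (255,160), (242,163), (228,166), (215,169). Mainframe: opening corners are at (360.7,181.5), (413.3,188.5), (407.5,233.8), (355.3,226.8). The bright card ends are at (381.5,184.7) and (375.8,227.7).

```bash
python3 - <<'E'
from h import *
f=lambda p,z:px2w("top",p,z)[:,:2]
S=lambda a,b:(190+a/9-.5,155+b/9-.5)
M=lambda a,b:(342+a/6-.5,146+b/6-.5)
h=f([M(112,213),M(428,255),M(393,527),M(80,485)],.09);print("hole\n",h.round(4),h.mean(0));print([np.linalg.norm(h[i]-h[(i+1)%4]).round(4) for i in range(4)])
for i,j in((3,0),(2,1)):
    d=h[j]-h[i];print("yaw",np.arctan2(d[1],d[0]))
for i,j in((1,0),(2,3)):
    d=h[j]-h[i];print("yawY",np.arctan2(d[1],d[0])-np.pi/2)
k=f([M(85,20),M(20,545),M(437,598)],.09);print("case",k.round(4),np.linalg.norm(k[0]-k[1]),np.linalg.norm(k[2]-k[1]))
# bright card top
t=np.load("t0.npy");g=t.min(2);m=np.zeros(g.shape,np.uint8);m[183:230,370:386]=(g[183:230,370:386]>205)
n,l,st,ce=cv2.connectedComponentsWithStats(m)
for i in range(1,n): print("bright",st[i],ce[i],f([ce[i]],.12))
c=f([M(237,232),M(203,490)],.12);print("card",c,c.mean(0),np.linalg.norm(c[0]-c[1]));d=c[0]-c[1];print(np.arctan2(d[1],d[0]))
# stand
D=f([S(588,45),S(470,72),S(346,98),S(228,125),S(108,155)],.078);print("divs",D.round(4),np.linalg.norm(np.diff(D,axis=0),axis=1));d=D[3]-D[0];print("yaw",np.arctan2(d[1],d[0])-np.pi/2)
L=f([S(530,125),S(597,115),S(660,460),S(600,470)],.008);print("liner",L.round(4),L.mean(0),np.linalg.norm(L[0]-L[3]))
d=L[0]-L[3];print("yaw",np.arctan2(d[1],d[0]))
for q in ([(265,170),(350,155),(412,490),(335,505)],[(385,143),(465,130),(528,462),(450,475)]):
    q=f([S(*a) for a in q],.068);print("relay",q.mean(0),np.linalg.norm(q[0]-q[3]),np.linalg.norm(q[0]-q[1]))
T=f([S(40,272),S(82,470)],.123);print("tab",T,T.mean(0),np.linalg.norm(T[0]-T[1]))
E=f([S(90,180),S(180,560)],.093);print("new card top edge",E,E.mean(0),np.linalg.norm(E[0]-E[1]))
E
```

```text
hole
 [[ 0.5601 -0.1467]
 [ 0.5382 -0.2984]
 [ 0.4078 -0.2784]
 [ 0.4294 -0.1291]] [ 0.48385138 -0.21316305]
[np.float64(0.1533), np.float64(0.1319), np.float64(0.1509), np.float64(0.1319)]
yaw -0.13350080908955161
yaw -0.15228164685378995
yawY -0.14317661307459595
yawY -0.14339044411109136
case [[ 0.6542 -0.1352]
 [ 0.401  -0.1   ]
 [ 0.3738 -0.2986]] 0.2555897813391428 0.20049357702923049
bright [380 186   2   3   4] [380.75 187.  ] [[ 0.53920622 -0.20136834]]
bright [376 222   1   3   3] [376. 223.] [[ 0.43788898 -0.18598621]]
card [[ 0.54723114 -0.20223657]
 [ 0.42623725 -0.18388889]] [ 0.48673419 -0.19306273] 0.12237711384094925
-0.15049488513257028
divs [[0.6278 0.1596]
 [0.6194 0.198 ]
 [0.6113 0.2383]
 [0.6028 0.2766]
 [0.5934 0.3156]] [0.03933098 0.04113665 0.03926382 0.04007647]
yaw 0.2105776139841955
liner [[0.6116 0.1888]
 [0.6148 0.1659]
 [0.4962 0.1445]
 [0.493  0.165 ]] [0.55386584 0.16605336] 0.12095919472862857
yaw 0.19836911434528912
relay [0.53657975 0.2418379 ] 0.11241065041223272 0.02820335809815148
relay [0.54520316 0.20380833] 0.11116056646008064 0.026506009723208913
tab [[0.5507456  0.3252148 ]
 [0.4885386  0.31159427]] [0.5196421  0.31840453] 0.06368068552176331
new card top edge [[0.58337051 0.31751751]
 [0.46109628 0.28789811]] [0.52223339 0.30270781] 0.12581055251301035
```

```bash
python3 - <<'E'
from h import *
go(.4867,-.1931,.40,-.143+np.pi/2)
E
```

```text
shift [ 0.3717 -0.3062  0.0047] tcp [ 0.2652 -0.6207  0.4047] yaw 0.4037 roll 0.5467
```

Emit:
carry_out(moves=[[0.04,-0.033,0,0.08,0.08],[0.085,-0.07,0,0.16,0.07],[0.13,-0.107,0,0.24,0.06],[0.175,-0.144,0,0.32,0.05],[0.22,-0.181,0,0.4,0.05],[0.26,-0.214,0,0.48,0.05],[0.3,-0.247,0,0.5467,0.05],[0.33,-0.27,0,0.5467,0.05]])

```text
clock: 1.7
tcp_pos: [0.4506, -0.2641, 0.4051]
orientation: [3.133, -0.228, 0.001]
contact_force: [0.9, -0.5, -0.1]
grip_width: 0.05
gripper_force: 0.0
```

```bash
python3 - <<'E'
from h import *
go(.4867,-.1931,.293,-.143+np.pi/2)
E
```

```text
shift [ 0.0254 -0.0755  0.1121] tcp [ 0.4506 -0.2641  0.4051] yaw -0.145 roll -0.002
```

Emit:
carry_out(moves=[[0.01,-0.03,0,0,0.05],[0.015,-0.05,0,0,0.05],[0.015,-0.05,0.02,0,0.05],[0.015,-0.05,0.04,0,0.05],[0.015,-0.05,0.04,0,0.05],[0.015,-0.05,0.04,0,0.05],[0.015,-0.05,0.04,0,0.05],[0.015,-0.05,0.04,0,0.05]])

```text
clock: 2.5
tcp_pos: [0.4723, -0.219, 0.3657]
orientation: [3.133, -0.225, 0.003]
contact_force: [-0.4, 0.2, 0.4]
grip_width: 0.0502
gripper_force: 0.0
```

```bash
python3 - <<'E'
from h import *
go(.4867,-.1931,.293,-.143+np.pi/2)
E
```

```text
shift [ 0.0104 -0.0277  0.0728] tcp [ 0.4723 -0.219   0.3657] yaw -0.1434 roll -0.0004
```

Emit:
carry_out(moves=[[0.005,-0.015,0,0,0.05],[0.0104,-0.0277,0,0,0.05],[0.0104,-0.0277,0.01,0,0.05],[0.0104,-0.0277,0.03,0,0.05],[0.0104,-0.0277,0.05,0,0.05],[0.0104,-0.0277,0.07,0,0.05],[0.0104,-0.0277,0.0728,0,0.05],[0.0104,-0.0277,0.0728,0,0.05]])

```text
clock: 3.3
tcp_pos: [0.486, -0.1929, 0.2913]
orientation: [-3.133, 0.224, 0.002]
contact_force: [-0.3, 0.0, 1.1]
grip_width: 0.0501
gripper_force: 0.0
```

```bash
python3 - <<'E'
from h import *
go(.4867,-.1931,.293,-.143+np.pi/2)
s=avg("scene",4);x,y,w,h=205,120,130,110
cv2.imwrite("pics/g1.png",cv2.resize(s[y:y+h,x:x+w,::-1],None,fx=5,fy=5,interpolation=cv2.INTER_CUBIC))
E
```

```text
shift [ 0.0007  0.0001 -0.0017] tcp [ 0.486  -0.1929  0.2913] yaw -0.143 roll -0.0[ WARN:0@4.931] global loadsave.cpp:1063 imwrite_ Unsupported depth image for selected encoder is fallbacked to CV_8U.
```

View pics/g1.png

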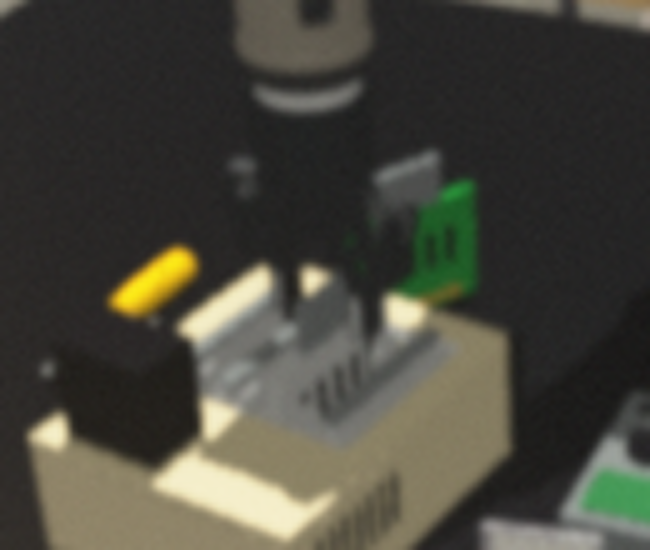

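The fingers (crop 290,290 and 370,320) straddle the grey tab (325,305). Closing.

Emit:
carry_out(moves=[[0,0,0,0,0.03],[0,0,0,0,0.01],[0,0,0,0,0.0],[0,0,0,0,0.0],[0,0,0,0,0.0],[0,0,0,0,0.0],[0,0,0,0,0.0],[0,0,0,0,0.0]], force=50)

```text
clock: 4.3
tcp_pos: [0.4864, -0.1928, 0.2923]
orientation: [3.133, -0.224, 0.001]
contact_force: [-1.2, -0.3, 6.6]
grip_width: 0.0078
gripper_force: 50.0
```

Emit:
carry_out(moves=[[0,0,-0.01,0,0],[0,0,-0.025,0,0],[0,0,-0.045,0,0],[0,0,-0.065,0,0],[0,0,-0.085,0,0],[0,0,-0.105,0,0],[0,0,-0.12,0,0],[0,0,-0.12,0,0]])

```text
clock: 5.1
tcp_pos: [0.4866, -0.1928, 0.4139]
orientation: [3.133, -0.224, 0.005]
contact_force: [1.1, -0.4, -2.2]
grip_width: 0.0076
gripper_force: 49.0
```

```bash
python3 - <<'E'
from h import *
np.save("told.npy",avg("top",4));np.save("sold.npy",avg("scene",4)); print(r.get_obs()['contact_force'])
go(.5525,.1645,.405,.207+np.pi/2)
# sign, spray, relays for reference
print(px2w("top",[(309,162),(309,179),(298,107)],.1))
E
```

```text
[-0.31134447  0.11329947 -2.99097139]
shift [ 0.0149 -0.363   0.0062] tcp [ 0.4861 -0.1927  0.4111] yaw -0.1429 roll -0.3499
[[6.15459882e-01 6.88283419e-04 1.00000000e-01]
 [5.66258885e-01 1.14576131e-03 1.00000000e-01]
 [7.76748597e-01 3.11263845e-02 1.00000000e-01]]
```

Emit:
carry_out(moves=[[0,-0.02,0,-0.04,0],[0.002,-0.06,0,-0.08,0],[0.004,-0.1,0,-0.12,0],[0.006,-0.14,0,-0.16,0],[0.008,-0.18,0,-0.2,0],[0.01,-0.22,0,-0.25,0],[0.011,-0.25,0,-0.3,0],[0.011,-0.26,0,-0.35,0]])

```text
clock: 6.3
tcp_pos: [0.534, 0.0682, 0.4119]
orientation: [-3.121, -0.339, -0.001]
contact_force: [-0.6, 0.5, -2.6]
grip_width: 0.0076
gripper_force: 49.0
```

```bash
python3 - <<'E'
from h import *
go(.5525,.1645,.39,.207+np.pi/2)
E
```

```text
shift [ 0.0388 -0.09    0.0221] tcp [0.534  0.0682 0.4119] yaw 0.2165 roll 0.0095
```

Emit:
carry_out(moves=[[0.016,-0.035,0,0,0],[0.03,-0.07,0,0.005,0],[0.037,-0.085,0,0.007,0],[0.038,-0.088,0,0.007,0],[0.038,-0.088,0,0.007,0],[0.038,-0.088,0,0.007,0],[0.038,-0.088,0,0.007,0],[0.038,-0.088,0,0.007,0]])

```text
clock: 7.1
tcp_pos: [0.5534, 0.1558, 0.4119]
orientation: [3.126, 0.311, 0.0]
contact_force: [-0.4, 0.3, -2.3]
grip_width: 0.0074
gripper_force: 49.3
```

```bash
python3 - <<'E'
from h import *
go(.5525,.1645,.39,.207+np.pi/2)
t=avg("top",4)
cv2.imwrite("pics/p1.png",cv2.resize(t[140:230,185:285,::-1],None,fx=6,fy=6,interpolation=cv2.INTER_CUBIC).clip(0,255).astype(np.uint8))
E
```

```text
shift [ 0.0009 -0.0087  0.0219] tcp [0.5534 0.1558 0.4119] yaw 0.1984 roll -0.0086
```

View pics/p1.png

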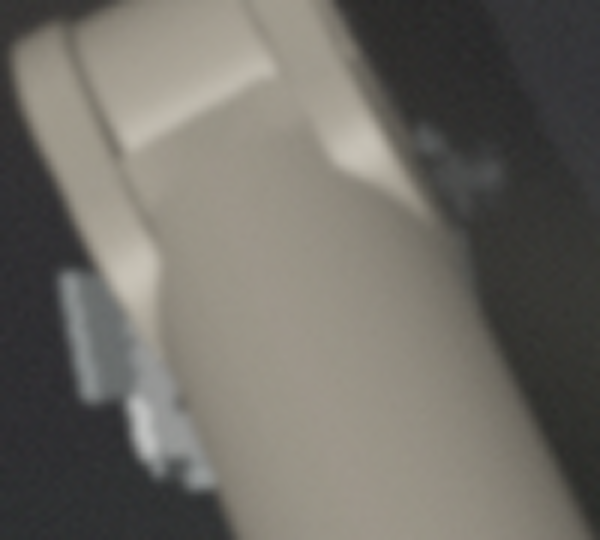

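Emit:
carry_out(moves=[[0.001,-0.0087,0,-0.0086,0],[0.001,-0.0087,0.01,-0.0086,0],[0.001,-0.0087,0.03,-0.0086,0],[0.001,-0.0087,0.055,-0.0086,0],[0.001,-0.0087,0.08,-0.0086,0],[0.001,-0.0087,0.1,-0.0086,0],[0.001,-0.0087,0.115,-0.0086,0],[0.001,-0.0087,0.115,-0.0086,0]])

```text
clock: 8.1
tcp_pos: [0.5516, 0.1656, 0.2944]
orientation: [3.124, 0.328, -0.007]
contact_force: [0.2, -0.6, -2.3]
grip_width: 0.0071
gripper_force: 49.2
```

```bash
python3 - <<'E'
from h import *
go(.5525,.1645,.2705,.207+np.pi/2)
s=avg("scene",4)
cv2.imwrite("pics/p2.png",cv2.resize(s[180:290,345:465,::-1],None,fx=5,fy=5,interpolation=cv2.INTER_CUBIC).clip(0,255).astype(np.uint8))
E
```

```text
shift [0.0007 0.0012 0.0239] tcp [0.5516 0.1656 0.2944] yaw 0.2093 roll 0.0023
```

View pics/p2.png

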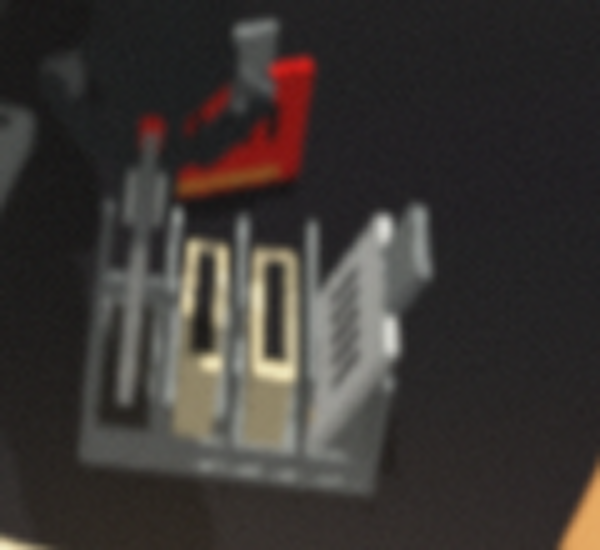

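The old card hangs upright inside the empty bay (crop 135,300), clear of both dividers. Lowering it to the floor.

Emit:
carry_out(moves=[[0.0007,0,0.006,0,0],[0.0007,0,0.012,0,0],[0.0007,0,0.017,0,0],[0.0007,0,0.02,0,0],[0.0007,0,0.022,0,0],[0.0007,0,0.023,0,0],[0.0007,0,0.024,0,0],[0.0007,0,0.024,0,0]])

```text
clock: 9.1
tcp_pos: [0.5533, 0.1659, 0.2729]
orientation: [-3.124, -0.327, -0.0]
contact_force: [-0.5, -0.4, -2.4]
grip_width: 0.0076
gripper_force: 49.3
```

Emit:
carry_out(moves=[[0,0,0.001,0,0],[0,0,0.002,0,0],[0,0,0.003,0,0],[0,0,0.004,0,0],[0,0,0.004,0,0],[0,0,0.004,0,0],[0,0,0.004,0,0],[0,0,0.004,0,0]])

```text
clock: 9.9
tcp_pos: [0.5532, 0.166, 0.2703]
orientation: [3.124, 0.327, 0.001]
contact_force: [-4.4, -0.5, 10.2]
grip_width: 0.0074
gripper_force: 51.3
```

Emit:
carry_out(moves=[[0,0,0,0,0.012],[0,0,0,0,0.016],[0,0,0,0,0.02],[0,0,0,0,0.025],[0,0,0,0,0.03],[0,0,0,0,0.035],[0,0,0,0,0.035],[0,0,0,0,0.035]])

```text
clock: 10.7
tcp_pos: [0.5532, 0.1659, 0.2689]
orientation: [-3.124, -0.327, -0.0]
contact_force: [-0.2, 0.5, 1.1]
grip_width: 0.0346
gripper_force: 0.0
```

```bash
python3 - <<'E'
from h import *
s=avg("scene",4)
cv2.imwrite("pics/p3.png",cv2.resize(s[180:290,345:465,::-1],None,fx=5,fy=5,interpolation=cv2.INTER_CUBIC).clip(0,255).astype(np.uint8))
E
```

```text
(no output)
```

View pics/p3.png

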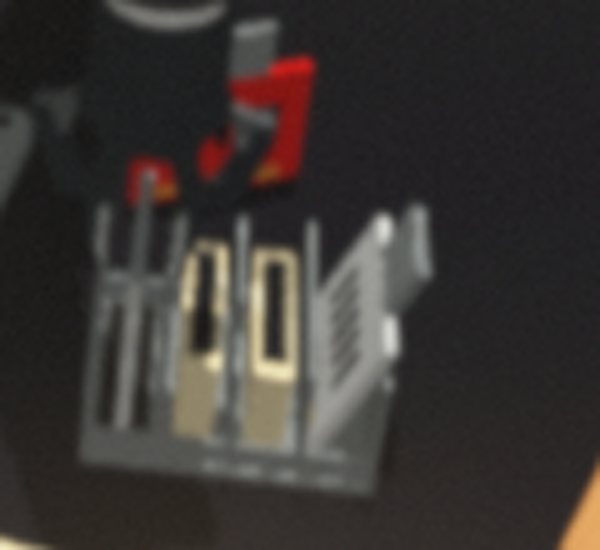

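The old card stands upright and free in the bay (crop 130,320), clear of the fingers (they have opened to 35 mm). Rising and going over to the new card.

Emit:
carry_out(moves=[[0,0,-0.02,0,0.035],[0,0,-0.05,0,0.035],[0,0,-0.09,0,0.035],[0,-0.02,-0.1,0,0.035],[0,-0.055,-0.1,0,0.05],[0,-0.09,-0.1,0,0.07],[0,-0.12,-0.1,0,0.07],[0,-0.13,-0.1,0,0.07]])

```text
clock: 11.7
tcp_pos: [0.5247, 0.2968, 0.3692]
orientation: [-3.121, -0.335, 0.0]
contact_force: [0.0, 0.2, -0.1]
grip_width: 0.07
gripper_force: 0.0
```

```bash
python3 - <<'E'
from h import *
go(.5235,.3011,.272,.207+np.pi/2)
E
```

```text
shift [-0.0003 -0.0042  0.0972] tcp [0.5247 0.2968 0.3692] yaw 0.2137 roll 0.0067
```

Emit:
carry_out(moves=[[0,-0.003,0,0.005,0.07],[0,-0.003,0.02,0.005,0.07],[0,-0.003,0.04,0.005,0.07],[0,-0.003,0.06,0.005,0.07],[0,-0.003,0.08,0.005,0.07],[0,-0.003,0.092,0.005,0.07],[0,-0.003,0.097,0.005,0.07],[0,-0.003,0.097,0.005,0.07]])

```text
clock: 12.5
tcp_pos: [0.526, 0.2953, 0.2716]
orientation: [3.125, 0.318, -0.001]
contact_force: [-0.6, 0.6, -0.1]
grip_width: 0.0699
gripper_force: 0.0
```

```bash
python3 - <<'E'
from h import *
go(.5301,.2698,.272,.207+np.pi/2);print(r.get_obs()['contact_force'])
E
```

```text
shift [-0.0011  0.0258 -0.0004] tcp [0.526  0.2953 0.2716] yaw 0.2027 roll -0.0043
[-0.57461553  0.60266779 -0.08417363]
```

Emit:
carry_out(moves=[[0.0,0.003,0,-0.004,0.065],[0.0,0.006,0,-0.004,0.06],[0.0,0.009,0,-0.004,0.055],[0.0,0.012,0,-0.004,0.05],[0,0.0145,0,-0.004,0.046],[0,0.017,0,-0.004,0.042],[0,0.019,0,-0.004,0.038],[0,0.019,0,-0.004,0.038]], force=20)

```text
clock: 13.3
tcp_pos: [0.5296, 0.2769, 0.2718]
orientation: [3.124, 0.325, -0.0]
contact_force: [-0.3, -0.4, 0.3]
grip_width: 0.0376
gripper_force: 0.1
```

Emit:
carry_out(moves=[[0.0,0.002,0,0,0.034],[0.0,0.004,0,0,0.03],[0.0,0.0055,0,0,0.026],[0.0,0.0065,0,0,0.022],[0,0.007,0,0,0.019],[0,0.007,0,0,0.016],[0,0.007,0,0,0.014],[0,0.007,0,0,0.014]])

```text
clock: 14.1
tcp_pos: [0.5309, 0.2706, 0.2719]
orientation: [-3.125, -0.326, -0.0]
contact_force: [-0.4, 0.1, 0.3]
grip_width: 0.0141
gripper_force: 0.0
```

```bash
python3 - <<'E'
from h import *
print(r.get_obs()['contact_force'],r.get_obs()['gripper_force'])
s=avg("scene",4)
cv2.imwrite("pics/p4.png",cv2.resize(s[180:290,345:465,::-1],None,fx=5,fy=5,interpolation=cv2.INTER_CUBIC).clip(0,255).astype(np.uint8))
m=s[180:290,345:465].min(2)>150; print(np.argwhere(m).shape)
E
```

```text
[-0.38877836  0.06541087  0.27714713] 0.0
(82, 2)
```

Emit:
carry_out(moves=[[0,0,0,0,0.012],[0,0,0,0,0.01],[0,0,0,0,0.008],[0,0,0,0,0.004],[0,0,0,0,0],[0,0,0,0,0],[0,0,0,0,0],[0,0,0,0,0]], force=20)

```text
clock: 15.1
tcp_pos: [0.531, 0.2704, 0.2719]
orientation: [3.124, 0.325, 0.0]
contact_force: [-0.1, -0.9, -0.0]
grip_width: 0.0079
gripper_force: 20.1
```

Emit:
carry_out(moves=[[0,0,0,0,0],[0,0,0,0,0],[0,0,-0.01,0,0],[0,0,-0.03,0,0],[0,0,-0.06,0,0],[0,0,-0.1,0,0],[0,0,-0.14,0,0],[0,0,-0.14,0,0]], force=50)

```text
clock: 15.9
tcp_pos: [0.5318, 0.2721, 0.4184]
orientation: [-3.12, -0.326, -0.015]
contact_force: [0.8, 0.8, -2.6]
grip_width: 0.0074
gripper_force: 49.9
```

```bash
python3 - <<'E'
from h import *
o=r.get_obs();print(o['contact_force'],o['moment'],o['gripper_force'])
go(.4861,-.1927,.4111,-.143+np.pi/2)
E
```

```text
[ 0.75748554  0.76599989 -2.60849196] [ 0.06144924 -0.07574931 -0.04365024] 49.93297219276428
shift [-0.1408  0.4453  0.0042] tcp [0.5318 0.2721 0.4184] yaw 0.2081 roll 0.3511
```

Emit:
carry_out(moves=[[-0.005,0.02,0,0.03,0],[-0.016,0.055,0,0.07,0],[-0.029,0.095,0,0.11,0],[-0.042,0.135,0,0.15,0],[-0.055,0.175,0,0.19,0],[-0.068,0.215,0,0.23,0],[-0.081,0.255,0,0.27,0],[-0.094,0.295,0,0.31,0]])

```text
clock: 16.7
tcp_pos: [0.4984, -0.0397, 0.4108]
orientation: [3.137, -0.165, -0.004]
contact_force: [-0.2, 0.5, -3.4]
grip_width: 0.007
gripper_force: 49.8
```

```bash
python3 - <<'E'
from h import *
go(.4861,-.1927,.4111,-.143+np.pi/2)
E
```

```text
shift [ 0.0038  0.1535 -0.0003] tcp [ 0.4984 -0.0397  0.4108] yaw -0.1048 roll 0.0382
```

Emit:
carry_out(moves=[[0.001,0.04,0,0.01,0],[0.002,0.08,0,0.02,0],[0.003,0.115,0,0.036,0],[0.003,0.14,0,0.036,0],[0.003,0.15,0,0.036,0],[0.003,0.15,0,0.036,0],[0.003,0.15,0,0.036,0],[0.003,0.15,0,0.036,0]])

```text
clock: 17.5
tcp_pos: [0.4877, -0.1852, 0.4117]
orientation: [-3.134, 0.213, 0.001]
contact_force: [0.2, 0.7, -2.7]
grip_width: 0.0077
gripper_force: 49.8
```

```bash
python3 - <<'E'
from h import *
go(.4861,-.1927,.4111,-.143+np.pi/2)
E
```

```text
shift [-0.0006  0.0076  0.0006] tcp [ 0.4877 -0.1852  0.4117] yaw -0.1357 roll 0.0073
```

Emit:
carry_out(moves=[[-0.0003,0.004,0,0.004,0],[-0.0005,0.0075,0,0.007,0],[-0.0005,0.0075,0,0.007,0],[-0.0005,0.0075,0,0.007,0],[-0.0005,0.0075,0,0.007,0],[-0.0005,0.0075,0,0.007,0],[-0.0005,0.0075,0,0.007,0],[-0.0005,0.0075,0,0.007,0]])

```text
clock: 18.3
tcp_pos: [0.486, -0.1943, 0.4119]
orientation: [3.133, -0.228, 0.0]
contact_force: [0.6, 0.1, -3.5]
grip_width: 0.0073
gripper_force: 49.7
```

```bash
python3 - <<'E'
from h import *
go(.4861,-.1927,.4111,-.143+np.pi/2)
s=avg("scene",4);np.save("snew.npy",s);so=np.load("sold.npy")
# expected pixel geometry of card in hand (bottom z .149)
for p in ([-.06,.0],[.06,.0],[-.06,.09],[.06,.09],[.03,.125],[-.03,.125]):
    a=-.143;P=[.4867+p[0]*np.cos(a),-.1931+p[0]*np.sin(a),.149+p[1]];print(p,w2px("scene",P).round(1))
x,y,w,h=235,140,60,65
f=lambda i:cv2.resize((np.clip(i[y:y+h,x:x+w,::-1],0,255)/255)**.6*255,None,fx=6,fy=6,interpolation=cv2.INTER_CUBIC).clip(0,255).astype(np.uint8)
cv2.imwrite("pics/cmp.png",np.hstack([f(so),f(s)]))
# sub-pixel shift new vs old over card area
g=lambda i:i[150:195,245:285].mean(2)
print(cv2.phaseCorrelate(g(so),g(s),cv2.createHanningWindow((40,45),cv2.CV_64F)))
E
```

```text
shift [-0.0001 -0.0016  0.0008] tcp [ 0.486  -0.1943  0.4119] yaw -0.1452 roll -0.0022
[-0.06, 0.0] [[279.6 170.7]]
[0.06, 0.0] [[257.4 188.1]]
[-0.06, 0.09] [[278.1 145.9]]
[0.06, 0.09] [[254.7 162.3]]
[0.03, 0.125] [[259.9 147.5]]
[-0.03, 0.125] [[271.8 139.5]]
((-0.21252356331807576, 0.39808062466004657), 0.9884966518201923)
```

View pics/cmp.png

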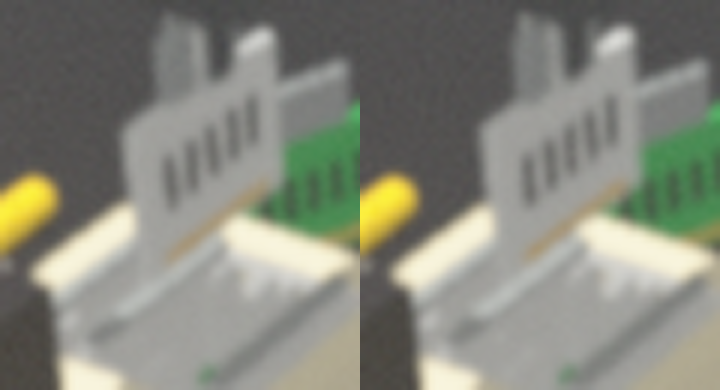

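The left panel shows the old card in hand and the right the new card. Both are upright and virtually identical (tab at crop 180,60; bottom corner at 145,250), with a shift of (-0.2,+0.4) px, so about 1–2 mm. Aligning and starting down.

Emit:
carry_out(moves=[[0,-0.0012,0,-0.002,0],[0,-0.0012,0,-0.002,0],[0,-0.0012,0.01,-0.002,0],[0,-0.0012,0.02,-0.002,0],[0,-0.0012,0.03,-0.002,0],[0,-0.0012,0.037,-0.002,0],[0,-0.0012,0.04,-0.002,0],[0,-0.0012,0.04,-0.002,0]])

```text
clock: 19.3
tcp_pos: [0.486, -0.1932, 0.3713]
orientation: [-3.133, 0.225, 0.002]
contact_force: [0.6, -0.0, -3.3]
grip_width: 0.0074
gripper_force: 49.8
```

```bash
python3 - <<'E'
from h import *
for i in range(3):
    r.grab_frame("top"); go(.4864,-.1928,.292,-.143+np.pi/2)
print(r.get_obs()['contact_force'])
E
```

```text
shift [ 0.0002 -0.0005  0.0798] tcp [ 0.4862 -0.1932  0.3718] yaw -0.1433 roll -0.0003
shift [ 0.     -0.0004  0.0801] tcp [ 0.4863 -0.1932  0.3721] yaw -0.1433 roll -0.0003
shift [-0.0001 -0.0005  0.0803] tcp [ 0.4863 -0.1933  0.3723] yaw -0.1434 roll -0.0004
[-0.41936174  0.42334993 -2.39170452]
```

Aligned. Descending slowly to the lips and guides (6 mm per row).

Emit:
carry_out(moves=[[0,-0.0004,0.005,0,0],[0,-0.0004,0.01,0,0],[0,-0.0004,0.015,0,0],[0,-0.0004,0.02,0,0],[0,-0.0004,0.024,0,0],[0,-0.0004,0.028,0,0],[0,-0.0004,0.032,0,0],[0,-0.0004,0.032,0,0]])

```text
clock: 20.25
tcp_pos: [0.4864, -0.1928, 0.3395]
orientation: [-3.134, 0.225, -0.001]
contact_force: [2.5, -0.1, -3.5]
grip_width: 0.0072
gripper_force: 49.6
```

Emit:
carry_out(moves=[[0,0,0.003,0,0],[0,0,0.007,0,0],[0,0,0.011,0,0],[0,0,0.015,0,0],[0,0,0.019,0,0],[0,0,0.023,0,0],[0,0,0.027,0,0],[0,0,0.027,0,0]])

```text
clock: 21.05
tcp_pos: [0.4863, -0.1928, 0.3124]
orientation: [-3.134, 0.225, -0.0]
contact_force: [4.0, -0.7, -4.2]
grip_width: 0.0073
gripper_force: 49.5
```

Emit:
carry_out(moves=[[0.0003,0,0.003,0,0],[0.0005,0,0.006,0,0],[0.0005,0,0.009,0,0],[0.0005,0,0.012,0,0],[0.0005,0,0.014,0,0],[0.0005,0,0.016,0,0],[0.0005,0,0.0175,0,0],[0.0005,0,0.0175,0,0]])

```text
clock: 21.85
tcp_pos: [0.4867, -0.1929, 0.2952]
orientation: [3.134, -0.225, -0.0]
contact_force: [4.2, -0.2, -2.5]
grip_width: 0.0076
gripper_force: 49.9
```

Emit:
carry_out(moves=[[0,0,0.001,0,0],[0,0,0.002,0,0],[0,0,0.003,0,0],[0,0,0.004,0,0],[0,0,0.005,0,0],[0,0,0.005,0,0],[0,0,0.005,0,0],[0,0,0.005,0,0]])

```text
clock: 22.65
tcp_pos: [0.4869, -0.1931, 0.2938]
orientation: [3.133, -0.226, 0.002]
contact_force: [-8.3, 2.9, 32.5]
grip_width: 0.0072
gripper_force: 55.4
```

The floor contact is at the predicted height (0.294). Easing off and releasing.

Emit:
carry_out(moves=[[0,0,-0.003,0,0],[0,0,-0.0035,0,0],[0,0,-0.0035,0,0.012],[0,0,-0.0035,0,0.018],[0,0,-0.0035,0,0.025],[0,0,-0.0035,0,0.035],[0,0,-0.0035,0,0.04],[0,0,-0.0035,0,0.04]])

```text
clock: 23.45
tcp_pos: [0.4866, -0.1929, 0.2938]
orientation: [-3.133, 0.225, 0.001]
contact_force: [-0.3, -0.2, 0.4]
grip_width: 0.0402
gripper_force: 0.0
```

Emit:
carry_out(moves=[[0,0,-0.01,0,0.04],[0,0,-0.03,0,0.04],[0,0,-0.06,0,0.04],[0,0,-0.1,0,0.04],[0,0.03,-0.13,0,0.04],[0,0.07,-0.13,0,0.04],[0,0.11,-0.13,0,0.04],[0,0.15,-0.13,0,0.04]])

```text
clock: 24.25
tcp_pos: [0.4648, -0.3426, 0.4254]
orientation: [3.133, -0.224, 0.003]
contact_force: [-0.4, -0.0, -0.2]
grip_width: 0.0401
gripper_force: 0.0
```

Emit:
carry_out(moves=[[0,0.04,0,0,0.04],[0,0.08,0,0,0.04],[0,0.12,0,0,0.04],[0,0.16,0,0,0.04],[0,0.2,0,0,0.04],[0,0.24,0,0,0.04],[0,0.24,0,0,0.04],[0,0.24,0,0,0.04]])

```text
clock: 25.05
tcp_pos: [0.4302, -0.5796, 0.424]
orientation: [-3.133, 0.228, 0.0]
contact_force: [1.2, 0.5, -0.4]
grip_width: 0.0397
gripper_force: 0.0
```

```bash
python3 - <<'E'
from h import *
t=avg("top");np.save("t1.npy",t);t0=np.load("t0.npy")
# compare new-card bright ends and mainframe area with start image
for n,i in(("start",t0),("now",t)):
    g=i.min(2)
    for (y0,y1) in((183,200),(212,230)):
        w=np.clip(g[y0:y1,370:387]-185,0,None);yy,xx=np.mgrid[y0:y1,370:387];c=[(w*xx).sum()/w.sum(),(w*yy).sum()/w.sum()];print(n,np.round(c,2),round(w.sum()),px2w("top",[c],.12).round(4))
x,y,w,h=188,150,85,75
print("diff >25 px:",[ (int(a),int(b)) for a,b in np.argwhere(np.abs(t-t0).max(2)[100:290,140:480]>60)[::25]+[100,140]])
E
```

```text
start [380.92 187.81] 328 [[ 0.5369 -0.2018  0.12  ]]
start [376.15 221.87] 325 [[ 0.4411 -0.1865  0.12  ]]
now [380.89 188.22] 395 [[ 0.5357 -0.2017  0.12  ]]
now [376.35 222.41] 312 [[ 0.4395 -0.187   0.12  ]]
diff >25 px: [(164, 248), (176, 206), (180, 250), (184, 202), (188, 195), (189, 253), (192, 197), (194, 208), (196, 198), (197, 257), (199, 254), (201, 203), (202, 259), (204, 255), (207, 212), (211, 208), (230, 411), (233, 415), (236, 413), (238, 410), (239, 413), (240, 413), (242, 395), (243, 399), (244, 411), (251, 453), (255, 456), (260, 451), (263, 453), (266, 453), (270, 454)]
```

```bash
python3 - <<'E'
from h import *
t=np.load("t1.npy");t0=np.load("t0.npy")
g=t.min(2)
w=np.clip(g[155:215,240:272]-1.15*np.median(g[155:215,240:272]),0,None)
# bright shoulder tops of the old card (z .098)
m=np.zeros(g.shape,np.uint8);m[155:215,240:272]=g[155:215,240:272]>np.percentile(g[155:215,240:272],92)
n,l,st,ce=cv2.connectedComponentsWithStats(m)
for i in range(1,n):
    if st[i][4]>2: print(st[i],ce[i].round(1),px2w("top",[ce[i]],.098).round(4))
# screwdriver yellow centroid before/after
for i in(t0,t):
    a=np.argwhere((i[:,:,0]-i[:,:,2]>60)&(i[:,:,1]-i[:,:,2]>30)); a=a[(a[:,1]>435)&(a[:,1]<470)&(a[:,0]>210)&(a[:,0]<290)]
    print("yellow",len(a),a.mean(0) if len(a) else None)
E
```

```text
[247 164   4   9  29] [248.4 167.9] [[0.6005 0.1753 0.098 ]]
[240 171   2   5   5] [240.4 173. ] [[0.5859 0.1985 0.098 ]]
[242 178   1   3   3] [242. 179.] [[0.5685 0.1939 0.098 ]]
[251 185   1   3   3] [251. 186.] [[0.548 0.168 0.098]]
[244 188   1   3   3] [244. 189.] [[0.5395 0.1881 0.098 ]]
[251 190   2   2   3] [251.7 190.3] [[0.5355 0.1661 0.098 ]]
[245 192   1   3   3] [245. 193.] [[0.528  0.1852 0.098 ]]
[253 194   6  11  46] [255.2 199.1] [[0.51  0.156 0.098]]
[241 202  11  11  51] [245.5 206.7] [[0.4886 0.1837 0.098 ]]
yellow 249 [255.83935743 452.28915663]
yellow 292 [256.28082192 452.40068493]
```

Both cards check out: the old card's shoulders are centred about 3 mm or less from the bay centre, the new card is where the old one was, and the bystanders haven't moved. Handing in.

```bash
python3 -c "
from bench import r
print(r.hand_in())"
```

```text
the job is handed in; nothing more can be done
None
```

I handed the job in at about 25.5 s of the 72 s allowed: the old card stands released in the once-empty bay, and the new card is down on the floor of the old card's slot and released; the hand-in gave no verdict.

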